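# Find the loose bolt under a roof-rack bar and hold its locking cap open

## Robot

A 6-joint arm with a two-finger parallel gripper is mounted at the origin on the work surface. World frame = base frame: x ahead of the robot, y to its left, z up, the work surface at z = 0. Lengths are in mm, angles in rad, forces in N, time in s.
With the tool pointing down it reaches from about 350 to 925 mm from the base axis. Payload 6.4 kg.
Tool frame: the origin (TCP) lies at the very end of the fingers, on their centre line; the grasp point (between the pads) lies robot.grip_depth behind it (robot.grip_depth is the distance from the TCP to the grasp point, in mm); z points along the fingers, y is the line along which they close (so a half turn about z gives the same grasp; the last joint's range is limited). The gripper opens to 94 mm and grips with 3 to 60 N. Pads are 16 mm wide; open, the fingers measure 119 mm over their backs; the gripper's body (75 mm by 177 mm) begins 78 mm behind the grasp point.
Start: joints at [-1.497, 0.245, 1.558, -0, 1.339, -0.174], TCP at [159.431, -630.155, 175.555] pointing down, gripper open.
Joint ranges: [-3.13, 3.13], [-1.02, 2.26], [0.13, 2.54], [-0.95, 4.09], [0.21, 2.88], [-2.74, 2.74]. Speed limits (rad/s): [2.57, 2.57, 3.14, 3.14, 3.14, 3.14].

## Interface

Orientations are given as a unit quaternion [w, x, y, z].
In Python, from bench import robot gives the robot as it stands.
- The arm moves only by the shell command python3 -m jog 'ROWS' [FORCE]. ROWS is JSON, a list of rows, each a list of 3 entries, a list of its own where there are three numbers: the closure, from 0 (fully open) to 1 (shut), then the shift along the tool's x, y, z in mm, then the turn about the tool's z in rad. A call has 1 to 20 rows; each row shifts and turns the commanded pose from where the row before left it, along the tool's axes as they then stand; what a row does not reach is not made up. A row lasts 1/8 s, in which the tool goes at most 62.5 mm and 10.7 degrees, less where a joint would pass 70% of its speed; a pose out of reach is approached as far as the arm can. A call with a gripper value outside its range is refused whole. The fingers move at their own pace and stop on an object; FORCE is the grip in N (left out, the last holds). Time passes only in rows, so rows that do not move let the fingers close. It gives the time, the measured TCP pose, the force, the opening and the grip force at its end, in the units of the state.
- robot.get_obs(): the state, without advancing time (a new reading comes with each control period).
- robot.read_camera(name): name is "side" or "top"; returns a dict with "pixels" (400x640x3 uint8, red, green, blue), "vfov" (degrees; the focal length in pixels is half the picture's height over the tangent of half this angle, whatever the lens; pixels are square), "cx", "cy" (the principal point, pixels), "T" (4x4, takes a point from camera to world coordinates). Camera axes: x right, y down, z forward; pixel columns grow to the right and rows downward; lengths in mm; the calibration is good to about 2 mm. A picture is of the moment at which its call begins. There is no depth.
- robot.job_done(): hands the job in; it is judged then, once.
The state is a dict: "clock": time; "joint_positions": joint angles; "joint_vel": joint speeds; "tau": joint torques, N m; "tcp_pos": TCP position; "tcp_rot": TCP orientation; "force": force on the tool from outside, world axes, zero at the start; "moment": the same for the moment, N m; "gripper_width": finger opening in mm; "finger_force": force on a finger pad.
Only numpy, scipy, OpenCV 4.12 (cv2) and the standard library are available. Lean on these libraries where they do the work, as an engineer would, in place of code of your own. Each camera call takes 0.05 s, during which the arm holds its last target. There are 200 camera calls.

## Task

Take the roof-rack bar's moulded pad off the bolts it stands over and drape it over the bar, then let it go. Then tap the heads of the three bolts one after the other until you find the loose one, the one that drops under the tap; swing that bolt's hinged locking cap up, well past halfway to upright, and finish while holding it open so that a socket can be put on. Leave the caps of the tight bolts shut and do not knock the other things about.

Things in the scene. Friction and masses are not known exactly. Their poses are not given: they have to be found in the camera images.
- mount: Roof-rack bar on its grey mounting plate, fixed, turned up to 0.25 rad. Plate top 32 mm above the bench, reaching 55 mm in front (-x), 150 mm behind (+x) and 205 mm to each side of the origin, which is on the bench surface under the middle bolt. y runs along the bolt row and the bar, x from bolts to bar, z up. Bolts at y = -110 (a), 0 (b), +110 (c) mm, x = 0.
- bar_mid (a point): Middle of the horizontal bar, on its axis: round tube 34 mm diameter, axis 105 mm behind (+x) the bolt row and 112 mm above the bench, parallel to the mount's y. Clear for the pad 158 mm either way, up to its two feet.
- pad: The bar's moulded pad: rigid black inverted-U channel, 150 mm long (its y), 64 mm wide outside (x), 50 mm inside, 56 mm tall, walls 7 mm, roof 9 mm; about 0.2 kg. Origin: centre of the plane of its lower edges. It starts standing on the plate astride the bolt row, along it, over one or two of the bolts. Taken from above across its 64 mm width.
- pad_roof (a point): Centre of the underside of the pad's roof, 47 mm above its lower edges. Draped, it lies on top of the bar, 17 mm above the bar's axis, the pad's long side along the bar.
- head_a (a point): Centre of the top of bolt a's dark hex head (-y end of the row), 51 mm above the bench; the head is 22 mm across and stands 9 mm proud through the hole of its locking cap.
- bolt_a (a joint): How far bolt a has gone down, m. 0 at the start, tight or loose. A tight bolt gives less than 1.5 mm when tapped; the loose one, which may be any of the three and looks like the others, slides down 5 mm under 2 to 3 N and stays down.
- cap_a (a joint): Opening of bolt a's locking cap, rad: 0 shut, stop at 1.75. Bright zinc-plated steel plate 36 x 44 x 5 mm with a hole around the bolt head, top 10 mm above the mounting plate; a 12 mm wide tongue to -y carries an upright thumb tab. Hinge axis along the mount's x, 30 mm to +y of the bolt, 40 mm above the bench; the tab swings up and over to +y. A weak spring (0.5 to 1 N at the tab) shuts it.
- tab_a (a point): Centre of the rounded top (radius 9) of cap a's thumb tab, which is 10 mm thick along the hinge axis (mount x), 18 mm wide along y and tops out 9 mm above this point. Shut: 36 mm to -y of the bolt, 58 mm above the bench; from the hinge axis 66 mm to -y and 18 mm up. Pinch it by closing the fingers along the mount's x; it can turn between the pads.
- head_b (a point): Centre of the top of bolt b's dark hex head (middle), 51 mm above the bench; the head is 22 mm across and stands 9 mm proud through the hole of its locking cap.
- bolt_b (a joint): How far bolt b has gone down, m. 0 at the start, tight or loose. A tight bolt gives less than 1.5 mm when tapped; the loose one, which may be any of the three and looks like the others, slides down 5 mm under 2 to 3 N and stays down.
- cap_b (a joint): Opening of bolt b's locking cap, rad: 0 shut, stop at 1.75. Bright zinc-plated steel plate 36 x 44 x 5 mm with a hole around the bolt head, top 10 mm above the mounting plate; a 12 mm wide tongue to -y carries an upright thumb tab. Hinge axis along the mount's x, 30 mm to +y of the bolt, 40 mm above the bench; the tab swings up and over to +y. A weak spring (0.5 to 1 N at the tab) shuts it.
- tab_b (a point): Centre of the rounded top (radius 9) of cap b's thumb tab, which is 10 mm thick along the hinge axis (mount x), 18 mm wide along y and tops out 9 mm above this point. Shut: 36 mm to -y of the bolt, 58 mm above the bench; from the hinge axis 66 mm to -y and 18 mm up. Pinch it by closing the fingers along the mount's x; it can turn between the pads.
- head_c (a point): Centre of the top of bolt c's dark hex head (+y end of the row), 51 mm above the bench; the head is 22 mm across and stands 9 mm proud through the hole of its locking cap.
- bolt_c (a joint): How far bolt c has gone down, m. 0 at the start, tight or loose. A tight bolt gives less than 1.5 mm when tapped; the loose one, which may be any of the three and looks like the others, slides down 5 mm under 2 to 3 N and stays down.
- cap_c (a joint): Opening of bolt c's locking cap, rad: 0 shut, stop at 1.75. Bright zinc-plated steel plate 36 x 44 x 5 mm with a hole around the bolt head, top 10 mm above the mounting plate; a 12 mm wide tongue to -y carries an upright thumb tab. Hinge axis along the mount's x, 30 mm to +y of the bolt, 40 mm above the bench; the tab swings up and over to +y. A weak spring (0.5 to 1 N at the tab) shuts it.
- tab_c (a point): Centre of the rounded top (radius 9) of cap c's thumb tab, which is 10 mm thick along the hinge axis (mount x), 18 mm wide along y and tops out 9 mm above this point. Shut: 36 mm to -y of the bolt, 58 mm above the bench; from the hinge axis 66 mm to -y and 18 mm up. Pinch it by closing the fingers along the mount's x; it can turn between the pads.
- socket: Bystander: steel socket 28 dia x 38 tall, standing on the bench just in front of the plate.
- nut: Bystander: big hex nut 27 across corners x 13 tall, lying on the plate at its +y end between bolts and bar.
- tin: Bystander: round tin 75 dia x 56 tall, on the bench off the plate's -y end.
- spray: Bystander: spray can 54 dia x 170 tall, on the bench off the plate's +y end.
- driver: Bystander: screwdriver lying on the bench beyond the tin.
- jar: Bystander: screw-top jar 64 dia x 85 tall, beyond the spray can.
Mind the look-alikes: they are no part of the job. Leave any purple or yellow look-alike of the pad alone.

How it is judged (in metres and radians):
On the way, in this order (a step that is already met when the one before it is completed fails the run):
1. the pad hangs over the bar, let go (x of pad_roof in the frame of bar_mid between -0.013 and 0.013 m and y of pad_roof in the frame of bar_mid between -0.1 and 0.1 m and z of pad_roof in the frame of bar_mid between 0.011 and 0.024 m and angle between pad's own z axis and vertical below 0.35 rad and angle between the y axis of pad and the y axis of mount, either way round below 0.15 rad and contact force between pad and mount above 0.5 N and contact force between the fingers and pad below 0.05 N and linear speed of pad below 0.05 m/s), for 0.2 s.
2. the loose bolt has been tapped and has dropped (value of joint any of bolt_a, bolt_b, bolt_c above 0.003 m), for 0.1 s.
3. its locking cap is swung open (((value of joint bolt_a above 0.003 m and value of joint cap_a above 0.85 rad and velocity of joint cap_a between -0.2 and 0.2 rad/s and contact force between the fingers and cap_a above 0.2 N and value of joint each of cap_b, cap_c below 0.15 rad) or (value of joint bolt_b above 0.003 m and value of joint cap_b above 0.85 rad and velocity of joint cap_b between -0.2 and 0.2 rad/s and contact force between the fingers and cap_b above 0.2 N and value of joint each of cap_a, cap_c below 0.15 rad) or (value of joint bolt_c above 0.003 m and value of joint cap_c above 0.85 rad and velocity of joint cap_c between -0.2 and 0.2 rad/s and contact force between the fingers and cap_c above 0.2 N and value of joint each of cap_a, cap_b below 0.15 rad))), for 0.2 s.
At the end, for the whole second after the job is handed in: The pad hangs over the bar, roof resting on it, along it within 0.15 rad, let go and at rest. The loose bolt is down over 3 mm; the robot touches its cap and holds it still, open over 0.85 rad (49 deg). The other two caps are shut (below 0.15 rad) (all of step 1 and ((value of joint bolt_a above 0.003 m and value of joint cap_a above 0.85 rad and velocity of joint cap_a between -0.2 and 0.2 rad/s and contact force between the fingers and cap_a above 0.2 N and value of joint each of cap_b, cap_c below 0.15 rad) or (value of joint bolt_b above 0.003 m and value of joint cap_b above 0.85 rad and velocity of joint cap_b between -0.2 and 0.2 rad/s and contact force between the fingers and cap_b above 0.2 N and value of joint each of cap_a, cap_c below 0.15 rad) or (value of joint bolt_c above 0.003 m and value of joint cap_c above 0.85 rad and velocity of joint cap_c between -0.2 and 0.2 rad/s and contact force between the fingers and cap_c above 0.2 N and value of joint each of cap_a, cap_b below 0.15 rad))); the arm keeps its last pose, push and grip.
It fails at once if a cap is opened without its bolt having been found loose ((value of joint cap_a above 0.3 rad and value of joint bolt_a below 0.0025 m) or (value of joint cap_b above 0.3 rad and value of joint bolt_b below 0.0025 m) or (value of joint cap_c above 0.3 rad and value of joint bolt_c below 0.0025 m)).
It fails at once if a bystander is knocked about (moved more than 40 mm) (distance of any of socket, nut, tin, spray, driver, jar from where it was at the start of the episode above 0.04 m).
It also fails if it takes over 58 s, if anything falls off the work surface, if the arm or the gripper's body presses on something with over 40 N, if the wrist force passes 120 N, or if a joint passes its speed limit or range.

## Working session

There is one attempt and no reset: what is moved stays moved. The work goes in short steps, Python scripts to look and compute and a shell command to move; the robot and the scene stay as the last step left them, time stands still between calls to the robot, and variables do not carry over. Pictures are saved under pics/ and viewed, at most 10 in all, crops included, and the job is handed in when it is done.

```bash
ls; mkdir -p pics; python3 - <<'E'
from bench import robot
import cv2,json
o=robot.get_obs();print(o, robot.grip_depth)
for n in("side","top"):
    c=robot.read_camera(n);print(n,c["vfov"],c["cx"],c["cy"],c["T"])
    cv2.imwrite(f"pics/{n}0.png",c["pixels"][:,:,::-1])
E
```

```text
pics
{'clock': 0.0, 'joint_positions': array([-1.49706491e+00,  2.45782275e-01,  1.55900279e+00, -1.31121543e-05,
        1.33867059e+00, -1.74086527e-01]), 'joint_vel': array([-0.0004874 ,  0.00048493,  0.00075699,  0.00032045, -0.00076536,
        0.00124834]), 'tau': array([ 3.01974826e-03, -4.15829480e+01, -3.14601159e+01,  6.85814372e-02,
        3.31970269e-02, -1.44636178e-04]), 'tcp_pos': array([ 159.39991258, -629.48514372,  174.47177721]), 'tcp_rot': array([-9.30648284e-04,  9.92332483e-01,  1.23593592e-01,  4.03500161e-05]), 'force': array([ 1.2735769 ,  0.39717808, -0.06326891]), 'moment': array([ 0.02406618,  0.00982327, -0.03445555]), 'finger_force': 0.0, 'gripper_width': 94.06467113044728} 18.8
side 47.02259272939544 315.7145348238296 197.92049207910773 [[-9.98410780e-01 -2.98041181e-02  4.78291608e-02  4.02650349e+02]
 [-5.49779332e-02  7.01605131e-01 -7.10441881e-01  8.04127028e+02]
 [-1.23830909e-02 -7.11942381e-01 -7.02128695e-01  8.77518735e+02]
 [ 0.00000000e+00  0.00000000e+00  0.00000000e+00  1.00000000e+00]]
top 48.4825168400884 323.9156471516335 202.75803286347445 [[ 6.91275121e-03 -9.83036725e-01  1.83278509e-01  2.40737557e+02]
 [-9.99943891e-01 -8.26662195e-03 -6.62396060e-03  3.25096587e+01]
 [ 8.02669067e-03 -1.83222435e-01 -9.83038713e-01  1.35397627e+03]
 [ 0.00000000e+00  0.00000000e+00  0.00000000e+00  1.00000000e+00]]
```

View pics/side0.png

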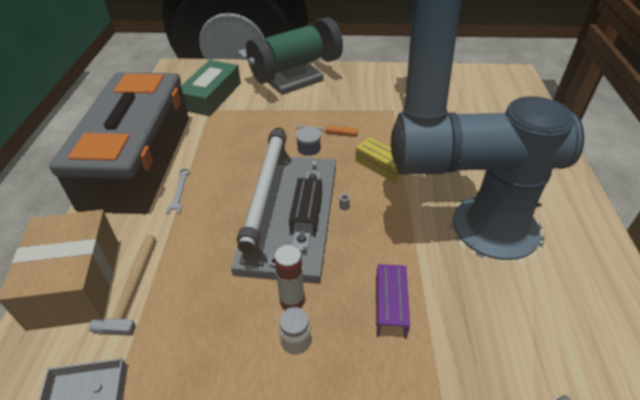

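View pics/top0.png

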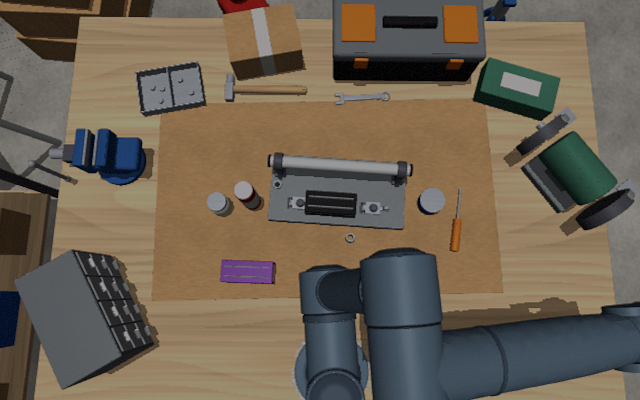

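The black channel (top 331,204; side 306,205) stands astride the bolt row. The purple (top 248,271) and yellow (side 378,158) ones are look-alikes lying off the plate, so the black one fits. I'll confirm that in an enlarged crop of both views.

```bash
python3 - <<'E'
import cv2,numpy as np
t=cv2.imread("pics/top0.png")[145:245,260:420]; s=cv2.imread("pics/side0.png")[120:285,225:350]
cv2.imwrite("pics/topc.png",cv2.resize(t,None,fx=5,fy=5,interpolation=cv2.INTER_CUBIC))
cv2.imwrite("pics/sidec.png",cv2.resize(s,None,fx=3.6,fy=3.6,interpolation=cv2.INTER_CUBIC))
E
```

```text
(no output)
```

View pics/topc.png

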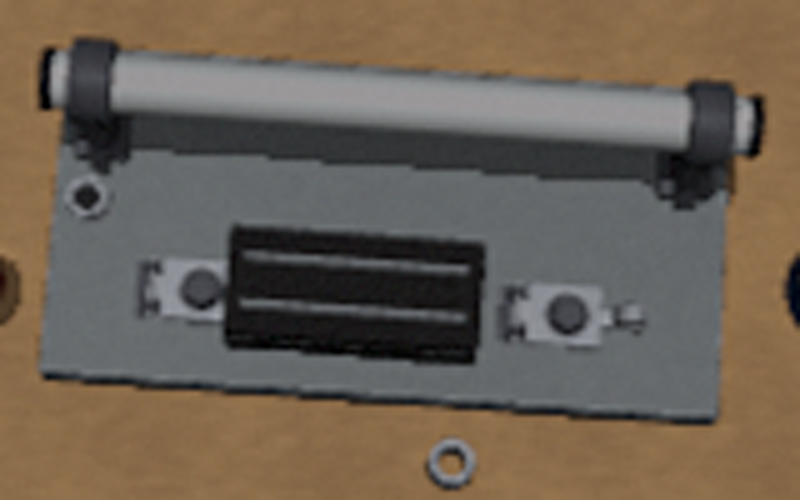

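View pics/sidec.png

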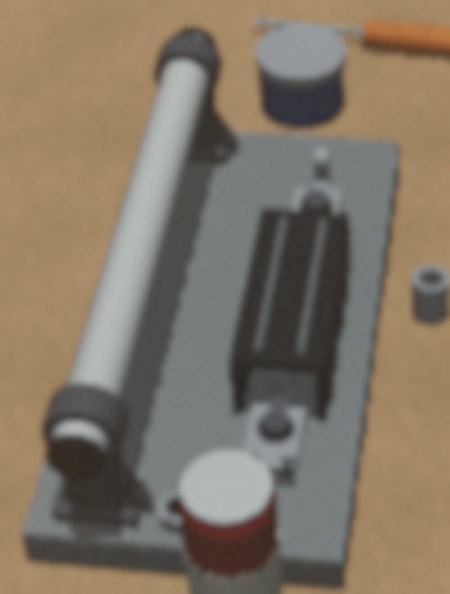

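The black pad fits: it is the only black channel and the only one astride the bolts. It covers bolt b, and part of cap c sits at its +y end. In the top crop, head c is at (202,288), head a at (568,314), tab a at (632,317), and the pad roof corners are (232,227), (484,243), (474,362) and (228,347). In the side crop, head c is at (277,422) and head a at (316,199).

```bash
cat > h.py <<'E'
import numpy as np
from bench import robot
from scipy.optimize import least_squares
V={"side":(47.02259272939544,315.7145348238296,197.92049207910773,np.array([[-9.98410780e-01,-2.98041181e-02,4.78291608e-02,4.02650349e+02],[-5.49779332e-02,7.01605131e-01,-7.10441881e-01,8.04127028e+02],[-1.23830909e-02,-7.11942381e-01,-7.02128695e-01,8.77518735e+02],[0,0,0,1]])),
"top":(48.4825168400884,323.9156471516335,202.75803286347445,np.array([[6.91275121e-03,-9.83036725e-01,1.83278509e-01,2.40737557e+02],[-9.99943891e-01,-8.26662195e-03,-6.62396060e-03,3.25096587e+01],[8.02669067e-03,-1.83222435e-01,-9.83038713e-01,1.35397627e+03],[0,0,0,1]]))}
def proj(n,P):
    v,cx,cy,T=V[n];f=200/np.tan(np.radians(v/2))
    q=(np.atleast_2d(P)-T[:3,3])@T[:3,:3]
    return q[:,:2]/q[:,2:]*f+[cx,cy]
def tri(s,t,x0=(500,0,50)):
    r=least_squares(lambda p:np.r_[proj("side",p)[0]-s,proj("top",p)[0]-t],x0)
    return r.x,np.abs(r.fun).max()
def cr(u,k,o): return (np.array(u)+.5)/k-.5+np.array(o)
def T(*u): return cr(u,5,(260,145))
def S(*u): return cr(u,3.6,(225,120))
def Mw(m,P):
    c,s=np.cos(m[2]),np.sin(m[2]);P=np.atleast_2d(P)
    return np.c_[P[:,:2]@np.array([[c,s],[-s,c]])+m[:2],P[:,2]]
E
python3 - <<'E'
from h import *
for n,s,t in[("head_a",S(316,199),T(568,314)),("head_c",S(277,422),T(202,288)),("tab_a",S(321,155),T(632,317)),
 ("pad-xR -y front",S(345,210),T(474,362)),("pad back-y",S(264,210),T(484,243)),("pad back+y",S(235,362),T(232,227)),("pad front+y",S(328,368),T(228,347)),
 ("plate f-y",S(398,143),T(717,415)),("plate f+y",S(343,560),T(42,373))]:
    p,e=tri(s,t);print(n,p.round(1),e.round(2))
obs=[("top",T(568,314),(0,-110,51)),("top",T(202,288),(0,110,51)),("side",S(316,199),(0,-110,51)),("side",S(277,422),(0,110,51)),
("top",T(717,415),(-55,-205,32)),("top",T(42,373),(-55,205,32)),("side",S(398,143),(-55,-205,32)),("side",S(343,560),(-55,205,32)),("side",S(27,537),(150,205,32)),("top",T(632,315),(0,-146,67)),("side",S(321,152),(0,-146,67))]
f=lambda m:np.concatenate([proj(n,Mw(m,P))[0]-u for n,u,P in obs])
r=least_squares(f,[500,0,0],loss="soft_l1");print("mount",r.x.round(3));print(f(r.x).reshape(-1,2).round(2))
print("bar",Mw(r.x,(105,0,112)))
pc=[("top",T(474,362),(-32,-75,56)),("top",T(484,243),(32,-75,56)),("top",T(232,227),(32,75,56)),("top",T(228,347),(-32,75,56)),
("side",S(345,210),(-32,-75,56)),("side",S(264,210),(32,-75,56)),("side",S(235,362),(32,75,56)),("side",S(328,368),(-32,75,56))]
g=lambda q:np.concatenate([proj(n,Mw(q[:3],np.array(P)+[0,0,q[3]]))[0]-u for n,u,P in pc])
p=least_squares(g,[500,0,0,32],loss="soft_l1");print("pad",p.x.round(3));print(g(p.x).reshape(-1,2).round(2))
E
```

```text
head_a [ 472.3 -123.8   47.5] 0.28
head_c [485.7  95.4  45.7] 0.03
tab_a [ 469.6 -160.4   59.6] 0.61
pad-xR -y front [442.7 -65.   89.1] 2.45
pad back-y [506.6 -70.8  83.2] 0.08
pad back+y [514.   76.7  82.8] 0.41
pad front+y [449.4  77.6  79.7] 1.63
plate f-y [ 413.5 -214.8   28.6] 0.1
plate f+y [437.  191.6  28.4] 0.29
mount [ 4.78687e+02 -1.26070e+01 -5.50000e-02]
[[-0.29 -0.59]
 [-0.71 -0.01]
 [ 0.09 -0.59]
 [ 0.21 -0.85]
 [ 0.01  0.31]
 [-1.31  0.14]
 [ 0.3  -0.81]
 [ 0.96  0.42]
 [-0.92 -0.7 ]
 [-0.26 -0.97]
 [ 0.12 -0.64]]
bar [[583.52602964 -18.41543431 112.        ]]
pad [ 4.78431e+02  4.10900e+00 -4.50000e-02  2.73940e+01]
[[ 1.64 -2.25]
 [ 0.49 -0.05]
 [-0.34  0.45]
 [-0.86 -1.98]
 [ 2.06  0.98]
 [-0.17 -0.46]
 [-0.27  0.01]
 [ 1.03  0.14]]
```

```bash
cat >> h.py <<'E'
def where(m):
    """TCP in mount frame (tool x=mount y, tool y=mount x, tool z down) and yaw error of the tool."""
    o=robot.get_obs();p=np.array(o["tcp_pos"]);c,s=np.cos(m[2]),np.sin(m[2]);d=p[:2]-m[:2]
    w,x,y,z=o["tcp_rot"];ty=np.arctan2(1-2*(x*x+z*z),2*(x*y-w*z))
    print("t",round(o["clock"],2),"mount x,y,z",(c*d[0]+s*d[1]).round(1),(-s*d[0]+c*d[1]).round(1),p[2].round(1),"turn needed",round(ty-m[2],3),"F",np.round(o["force"],1),"w",round(o["gripper_width"],1),"ff",round(o["finger_force"],2),"j6",np.round(o["joint_positions"],2)[-1])
E
python3 - <<'E'
from h import *
obs=[("top",T(568,314),(0,-110,51)),("top",T(202,288),(0,110,51)),("side",S(316,199),(0,-110,51)),("side",S(277,422),(0,110,51)),
("top",T(717,415),(-55,-205,32)),("top",T(42,373),(-55,205,32)),("side",S(398,143),(-55,-205,32)),("side",S(343,560),(-55,205,32)),("top",T(632,315),(0,-146,67)),("side",S(321,152),(0,-146,67))]
# bar centre line: perpendicular distance in top crop between (110,82) and (690,118); side crop (183,65)-(95,390)
L=[("top",T(112,82),T(690,118)),("side",S(187,72),S(97,375))]
def f(m):
    o=[]
    for n,u,P in obs:o.append(proj(n,Mw(m[:3],np.array(P)+[0,0,m[3]]))[0]-u)
    for n,a,b in L:
        q=proj(n,Mw(m[:3],np.array([(105,-140,112),(105,140,112)])+[0,0,m[3]]));d=(b-a)/np.linalg.norm(b-a)
        o.append((q-a)@np.array([-d[1],d[0]]))
    return np.concatenate(o)
r=least_squares(f,[500,0,0,0],loss="soft_l1");print("mount",r.x.round(3));print(f(r.x).reshape(-1,2).round(2))
pc=[("top",T(474,362),(-32,-75,0)),("top",T(484,243),(32,-75,56)),("top",T(232,227),(32,75,56)),("top",T(228,347),(-32,75,0)),
("side",S(264,210),(32,-75,56)),("side",S(235,362),(32,75,56)),("side",S(328,368),(-32,75,56))]
g=lambda q:np.concatenate([proj(n,Mw(q[:3],np.array(P)+[0,0,q[3]]))[0]-u for n,u,P in pc])
p=least_squares(g,[500,0,0,32],loss="soft_l1");print("pad",p.x.round(3));print(g(p.x).reshape(-1,2).round(2))
E
```

```text
mount [ 4.79921e+02 -1.45410e+01 -5.90000e-02 -3.73700e+00]
[[ 0.2  -0.63]
 [ 0.01 -0.33]
 [-0.13 -0.03]
 [-0.38 -0.47]
 [ 0.33  0.34]
 [-0.55 -0.36]
 [ 0.15 -0.18]
 [ 0.08  0.73]
 [ 0.2  -0.96]
 [-0.06 -0.05]
 [ 0.61  0.21]
 [-0.23 -1.06]]
pad [ 4.79435e+02  4.04700e+00 -5.20000e-02  2.68370e+01]
[[ 0.1   0.52]
 [ 0.56 -0.17]
 [-0.22 -0.02]
 [-0.24  0.56]
 [-0.33 -0.37]
 [-0.89  0.06]
 [ 0.37  0.32]]
```

```bash
echo 'M=[480,-14.5,-0.057]' >> h.py
python3 -m jog '[[0,[0,0,0],-0.181],[0,[0,0,0],-0.181],[0,[0,0,0],-0.181],[0,[0,0,0],-0.181],[0,[0,0,0],-0.181],[0,[0,0,0],-0.181],[0,[0,0,0],-0.181],[0,[54,23.7,0],0],[0,[54,23.7,0],0],[0,[54,23.7,0],0],[0,[54,23.7,0],0],[0,[54,23.7,0],0],[0,[54,23.7,0],0],[0,[54,23.7,0],0],[0,[54,23.7,0],0],[0,[54,23.7,0],0],[0,[54,23.7,0],0],[0,[54,23.7,0],0],[0,[54,23.7,0],0]]' 20
python3 -c "from h import *;where(M)"
```

```text
clock: 2.48
tcp_pos: [480.1, 2.9, 175.5]
tcp_rot: [0.0, 0.727, 0.687, -0.0]
force: [0.4, -1.0, 0.4]
gripper_width: 93.8
finger_force: 0.0
t 2.48 mount x,y,z -0.9 17.4 175.5 turn needed 0.001 F [ 0.4 -1.   0.4] w 93.8 ff 0.0 j6 -0.17
```

```bash

python3 -m jog '[[0,[1,0,40],0],[0,[0,0,40],0],[0,[0,0,30],0],[0,[0,0,10],0],[0,[0,0,0],0],[1,[0,0,0],0],[1,[0,0,0],0],[1,[0,0,0],0],[1,[0,0,0],0],[1,[0,0,0],0],[1,[0,0,0],0]]' 20
python3 -c "from h import *;where(M)"
```

```text
clock: 3.85
tcp_pos: [480.2, 1.8, 56.1]
tcp_rot: [0.0, 0.727, 0.687, 0.0]
force: [-0.8, 0.1, 4.3]
gripper_width: 63.2
finger_force: 20.0
t 3.85 mount x,y,z -0.8 16.3 56.1 turn needed 0.001 F [-0.8  0.1  4.3] w 63.2 ff 20.0 j6 -0.18
```

```bash

python3 -m jog '[[1,[0,0,-10],0],[1,[0,0,-20],0],[1,[0,0,-40],0],[1,[0,0,-40],0],[1,[0,0,-20],0],[1,[0,0,0],0]]'
python3 - <<'E'
from h import *
where(M)
import cv2
a=cv2.resize(robot.read_camera("side")["pixels"][110:290,215:355],None,fx=3,fy=3,interpolation=cv2.INTER_CUBIC)
b=cv2.resize(robot.read_camera("top")["pixels"][130:250,260:420],None,fx=2.5,fy=2.5,interpolation=cv2.INTER_CUBIC)
o=np.zeros((540,820,3),np.uint8)[:, :800];o[:540,:400]=a[:,:400];o[:300,400:800]=b
cv2.imwrite("pics/lift.png",o[:,:,::-1])
E
```

```text
clock: 4.6
tcp_pos: [480.4, 1.8, 186.9]
tcp_rot: [0.001, 0.727, 0.687, 0.001]
force: [-0.4, -0.3, -2.5]
gripper_width: 63.3
finger_force: 20.0
t 4.6 mount x,y,z -0.5 16.3 186.9 turn needed 0.001 F [-0.4 -0.3 -2.5] w 63.3 ff 20.0 j6 -0.18
```

View pics/lift.png

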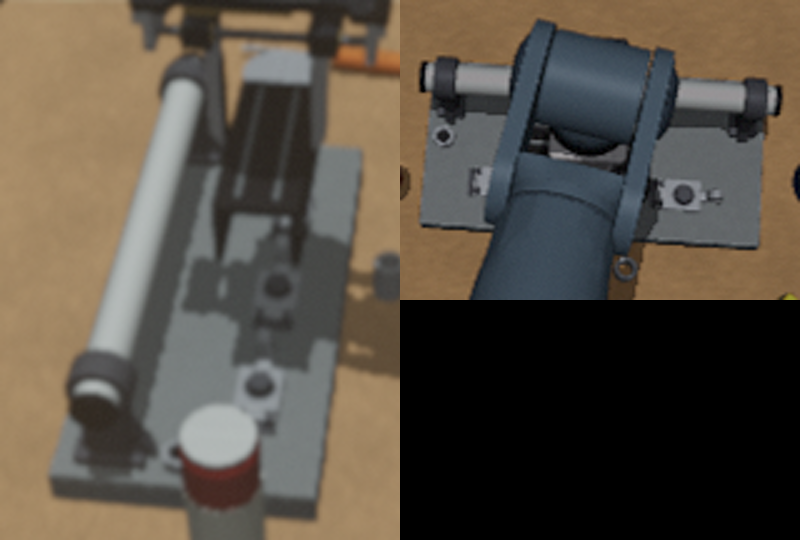

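The pad is held level (side view, roof at about (270,140) of the composite) and clear of the plate. Bolt heads b (278,285) and c (258,383) are visible with their caps shut. Next I'll carry the pad over the bar and lower it.

```bash

python3 -m jog '[[1,[0,20,0],0],[1,[0,35,0],0],[1,[0,35,0],0],[1,[0,15.5,0],0],[1,[0,0,20],0],[1,[0,0,30],0],[1,[0,0,20],0],[1,[0,0,4],0],[1,[0,0,0],0]]'
python3 -c "from h import *;where(M)"
```

```text
clock: 5.82
tcp_pos: [585.0, -4.0, 111.6]
tcp_rot: [0.0, 0.727, 0.687, 0.0]
force: [0.2, 0.2, -2.6]
gripper_width: 63.3
finger_force: 20.0
t 5.83 mount x,y,z 104.2 16.5 111.6 turn needed 0.001 F [ 0.2  0.2 -2.6] w 63.3 ff 20.0 j6 -0.14
```

```bash

python3 -m jog '[[1,[0,0,3],0],[1,[0,0,3],0],[1,[0,0,0],0]]'
python3 -c "from h import *;where(M)"
```

```text
clock: 6.2
tcp_pos: [585.6, -4.1, 106.2]
tcp_rot: [0.001, 0.727, 0.687, 0.0]
force: [1.2, -0.2, -0.5]
gripper_width: 63.0
finger_force: 20.0
t 6.2 mount x,y,z 104.9 16.4 106.2 turn needed 0.001 F [ 1.2 -0.2 -0.5] w 63.0 ff 20.0 j6 -0.14
```

```bash

python3 -m jog '[[1,[0,0,1],0],[1,[0,0,0],0],[0,[0,0,0],0],[0,[0,0,0],0],[0,[0,0,0],0],[0,[0,0,0],0],[0,[0,0,0],0],[0,[0,0,0],0]]'
python3 -c "from h import *;where(M)"
python3 -m jog '[[0,[0,0,-10],0],[0,[0,0,-30],0],[0,[0,0,-40],0],[0,[0,-50,-30],0],[0,[0,-60,0],0],[0,[0,-60,0],0],[0,[0,-60,0],0],[0,[0,-60,0],0],[0,[0,0,0],0]]'
python3 - <<'E'
from h import *
where(M)
import cv2
a=cv2.resize(robot.read_camera("side")["pixels"][110:290,215:355],None,fx=3,fy=3,interpolation=cv2.INTER_CUBIC)
b=cv2.resize(robot.read_camera("top")["pixels"][145:235,267:413],None,fx=2.6,fy=2.6,interpolation=cv2.INTER_CUBIC)
o=np.zeros((540,800,3),np.uint8);o[:540,:420]=a;o[:b.shape[0],420:420+b.shape[1]]=b[:,:380]
cv2.imwrite("pics/drape.png",o[:,:,::-1])
E
```

```text
clock: 7.2
tcp_pos: [585.1, -4.0, 104.5]
tcp_rot: [-0.0, 0.727, 0.687, 0.0]
force: [0.1, 0.1, 0.1]
gripper_width: 94.3
finger_force: 0.0
t 7.2 mount x,y,z 104.3 16.5 104.5 turn needed 0.001 F [0.1 0.1 0.1] w 94.3 ff 0.0 j6 -0.14
clock: 8.32
tcp_pos: [294.5, 12.3, 216.4]
tcp_rot: [0.005, 0.727, 0.687, 0.002]
force: [-0.4, -0.6, 0.9]
gripper_width: 94.0
finger_force: 0.0
t 8.32 mount x,y,z -186.7 16.2 216.4 turn needed 0.0 F [-0.4 -0.6  0.9] w 94.0 ff 0.0 j6 -0.29
```

View pics/drape.png

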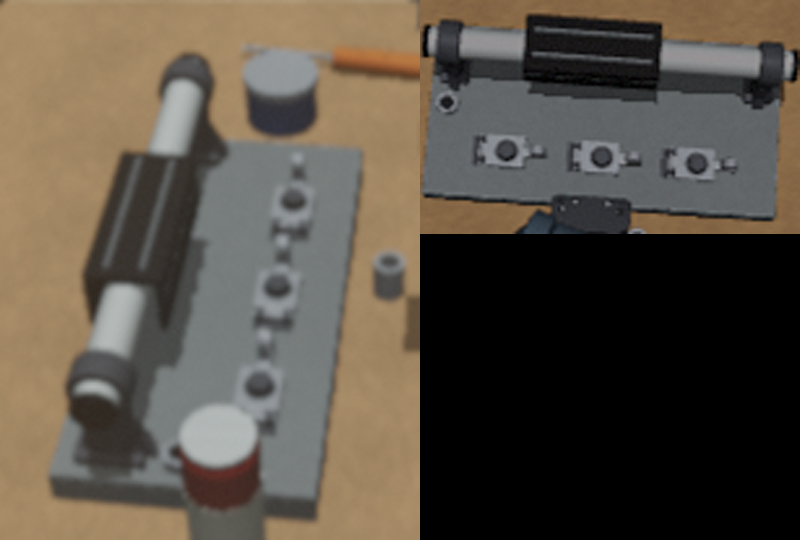

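The pad is draped: in the top inset it sits across the bar at (593,52), and in the side inset over the bar at (145,215). All three caps are shut. The heads in the top inset are a (697,162), b (602,156) and c (507,150). Next I'll tap b with the fingers closed.

```bash

python3 -m jog '[[1,[-4,46.5,0],0],[1,[-4,46.5,0],0],[1,[-4,46.5,0],0],[1,[-4,47.2,0],0],[1,[0,0,50],0],[1,[0,0,50],0],[1,[0,0,40],0],[1,[0,0,18],0],[1,[0,0,3],0],[1,[0,0,0],0]]'
python3 -c "from h import *;where(M)"
python3 -m jog '[[1,[0,0,2],0],[1,[0,0,1],0],[1,[0,0,0],0]]'
python3 -c "from h import *;where(M)"
```

```text
clock: 9.68
tcp_pos: [481.8, -14.2, 53.1]
tcp_rot: [-0.001, 0.727, 0.687, -0.0]
force: [0.1, 0.9, -0.3]
gripper_width: 0.6
finger_force: 0.0
t 9.68 mount x,y,z 1.7 0.4 53.1 turn needed 0.001 F [ 0.1  0.9 -0.3] w 0.6 ff 0.0 j6 -0.21
clock: 10.05
tcp_pos: [481.3, -14.2, 51.0]
tcp_rot: [0.0, 0.727, 0.687, 0.0]
force: [-0.4, 0.0, 0.5]
gripper_width: 0.7
finger_force: 0.0
t 10.05 mount x,y,z 1.2 0.3 51.0 turn needed 0.001 F [-0.4  0.   0.5] w 0.7 ff 0.0 j6 -0.21
```

```bash

for i in 1; do python3 -m jog '[[1,[0,0,1],0],[1,[0,0,0],0]]'; done
python3 -m jog '[[1,[0,0,1],0],[1,[0,0,0],0]]' 
```

```text
clock: 10.3
tcp_pos: [481.0, -14.2, 49.6]
tcp_rot: [0.0, 0.727, 0.687, 0.0]
force: [1.7, 0.6, 0.6]
gripper_width: 0.6
finger_force: 0.0
clock: 10.55
tcp_pos: [480.9, -14.2, 48.5]
tcp_rot: [-0.0, 0.727, 0.687, -0.0]
force: [0.8, -0.1, 0.1]
gripper_width: 0.6
finger_force: 0.0
```

```bash

python3 -m jog '[[1,[0,0,1],0],[1,[0,0,0],0]]'
python3 -m jog '[[1,[0,0,1],0],[1,[0,0,0],0]]' 
python3 -c "from h import *;where(M)"
```

```text
clock: 10.8
tcp_pos: [480.9, -14.2, 47.4]
tcp_rot: [-0.0, 0.727, 0.687, -0.0]
force: [0.0, -0.4, 0.1]
gripper_width: 0.7
finger_force: 0.0
clock: 11.05
tcp_pos: [480.9, -14.2, 46.5]
tcp_rot: [-0.0, 0.727, 0.687, -0.0]
force: [0.3, 0.9, 0.5]
gripper_width: 0.6
finger_force: 0.0
t 11.05 mount x,y,z 0.9 0.4 46.5 turn needed 0.001 F [0.3 0.9 0.5] w 0.6 ff 0.0 j6 -0.21
```

```bash

for i in 1; do python3 -m jog '[[1,[0,0,1],0],[1,[0,0,0],0]]'; done
python3 -c "from h import *;where(M)"
python3 -m jog '[[1,[0,0,1],0],[1,[0,0,0],0]]' 
python3 -c "from h import *;where(M)"
```

```text
clock: 11.3
tcp_pos: [481.0, -14.2, 45.5]
tcp_rot: [-0.0, 0.727, 0.687, -0.0]
force: [0.3, 0.2, 0.2]
gripper_width: 0.4
finger_force: 0.0
t 11.3 mount x,y,z 0.9 0.4 45.5 turn needed 0.001 F [0.3 0.2 0.2] w 0.4 ff 0.0 j6 -0.21
clock: 11.55
tcp_pos: [480.9, -14.2, 44.5]
tcp_rot: [-0.0, 0.727, 0.687, -0.0]
force: [0.8, -0.1, -0.4]
gripper_width: 0.4
finger_force: 0.0
t 11.55 mount x,y,z 0.9 0.4 44.5 turn needed 0.001 F [ 0.8 -0.1 -0.4] w 0.4 ff 0.0 j6 -0.21
```

```bash

python3 - <<'E'
from h import *
import cv2
a=cv2.resize(robot.read_camera("side")["pixels"][150:250,270:350],None,fx=5.5,fy=5.5,interpolation=cv2.INTER_CUBIC)
print(proj("side",np.r_[robot.get_obs()["tcp_pos"]]), [proj("side",Mw(M,(0,y,47))).round(1) for y in(-110,0,110)])
cv2.imwrite("pics/tapb.png",a[:,:,::-1])
E
```

```text
[[306.72690932 204.45134278]] [array([[312.2, 175. ]]), array([[307.1, 203.7]]), array([[301.3, 236.5]])]
```

View pics/tapb.png

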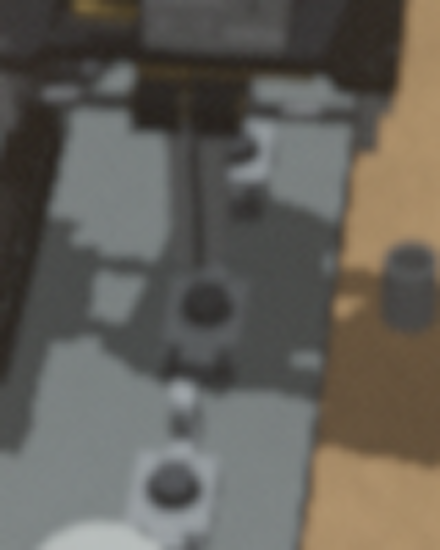

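The fingertips end at crop (205,268), about 6 px short of head b at (207,302), which is fully visible. So there has been no contact yet. I'll compare this with the projected tip geometry.

```bash

python3 - <<'E'
from h import *
import cv2
p=np.r_[robot.get_obs()["tcp_pos"]]
c=lambda q:((proj("side",q)-[270,150]+.5)*5.5-.5).round(0)
for d in [(0,8,0),(0,8,10),(0,8,20),(0,8,30),(0,-20,0),(0,37,97),(0,-37,97),(88,37,97),(-88,37,97),(0,8,60)]: print(d,c(p+d))
for n,P in dict(tabB=(0,-36,64),headB=(0,0,47),headA=(0,-110,47),plate=(-55,0,28)).items(): print(n,c(Mw(M,P)))
im=robot.read_camera("top");print(np.abs(im["T"]-V["top"][3]).max(),np.abs(robot.read_camera("side")["T"]-V["side"][3]).max())
E
```

```text
(0, 8, 0) [[203. 314.]]
(0, 8, 10) [[202. 299.]]
(0, 8, 20) [[202. 283.]]
(0, 8, 30) [[201. 268.]]
(0, -20, 0) [[207. 271.]]
(0, 37, 97) [[192. 204.]]
(0, -37, 97) [[204.  90.]]
(88, 37, 97) [[-13. 198.]]
(-88, 37, 97) [[399. 210.]]
(0, 8, 60) [[199. 220.]]
tabB [[215. 217.]]
headB [[206. 297.]]
headA [[234. 140.]]
plate [[324. 335.]]
3.0446321943600196e-06 3.627192199928686e-07
```

The text heights, the cameras and the lack of contact don't agree on the tip's position. To settle it, I'll probe the bare plate in front of bolt b.

```bash

python3 -m jog '[[1,[0,0,-20],0],[1,[0,-38,0],0],[1,[0,0,10],0],[1,[0,0,14],0],[1,[0,0,2],0],[1,[0,0,0],0]]'
python3 -m jog '[[1,[0,0,2],0],[1,[0,0,0],0]]'
python3 -m jog '[[1,[0,0,2],0],[1,[0,0,0],0]]'
```

```text
clock: 12.45
tcp_pos: [443.3, -12.1, 38.1]
tcp_rot: [-0.0, 0.727, 0.687, -0.0]
force: [0.2, -0.3, 0.9]
gripper_width: 0.6
finger_force: 0.0
clock: 12.7
tcp_pos: [443.3, -12.1, 36.6]
tcp_rot: [0.0, 0.727, 0.687, 0.0]
force: [-0.1, -0.8, 0.6]
gripper_width: 0.6
finger_force: 0.0
clock: 12.95
tcp_pos: [443.0, -12.0, 34.5]
tcp_rot: [-0.0, 0.727, 0.687, -0.0]
force: [0.0, 0.2, 0.1]
gripper_width: 0.7
finger_force: 0.0
```

```bash

python3 -m jog '[[1,[0,0,2],0],[1,[0,0,0],0]]'
python3 -m jog '[[1,[0,0,2],0],[1,[0,0,0],0]]'
python3 -m jog '[[1,[0,0,2],0],[1,[0,0,0],0]]'
```

```text
clock: 13.2
tcp_pos: [442.9, -12.0, 32.4]
tcp_rot: [-0.0, 0.727, 0.687, -0.0]
force: [-0.5, 0.0, 0.1]
gripper_width: -0.0
finger_force: 0.0
clock: 13.45
tcp_pos: [442.9, -12.0, 30.4]
tcp_rot: [-0.0, 0.727, 0.687, -0.0]
force: [-0.1, -0.8, 0.6]
gripper_width: 0.3
finger_force: 0.0
clock: 13.7
tcp_pos: [442.9, -12.0, 28.4]
tcp_rot: [-0.0, 0.727, 0.687, -0.0]
force: [0.1, 0.3, 0.3]
gripper_width: 0.4
finger_force: 0.0
```

```bash

python3 -m jog '[[1,[0,0,2],0],[1,[0,0,2],0],[1,[0,0,0],0]]'
python3 -m jog '[[1,[0,0,2],0],[1,[0,0,2],0],[1,[0,0,0],0]]'
python3 - <<'E'
from h import *
import cv2
p=np.r_[robot.get_obs()["tcp_pos"]]
a=cv2.resize(robot.read_camera("side")["pixels"][130:250,260:390],None,fx=4.6,fy=4.6,interpolation=cv2.INTER_CUBIC)
c=lambda q:((proj("side",q)-[260,130]+.5)*4.6-.5).round(0)
print(p,[c(p+d) for d in[(0,8,0),(0,8,10),(0,8,20),(0,8,30)]])
cv2.imwrite("pics/probe.png",a[:,:,::-1])
E
```

```text
clock: 14.08
tcp_pos: [442.9, -12.0, 24.3]
tcp_rot: [-0.0, 0.727, 0.687, -0.0]
force: [0.6, -0.4, 0.3]
gripper_width: 0.1
finger_force: 0.0
clock: 14.45
tcp_pos: [442.9, -12.0, 20.3]
tcp_rot: [-0.0, 0.727, 0.687, -0.0]
force: [0.1, -1.4, -0.9]
gripper_width: 0.5
finger_force: 0.0
[442.8585551  -11.99267067  20.31800398] [array([[285., 390.]]), array([[285., 377.]]), array([[285., 365.]]), array([[285., 352.]])]
```

View pics/probe.png

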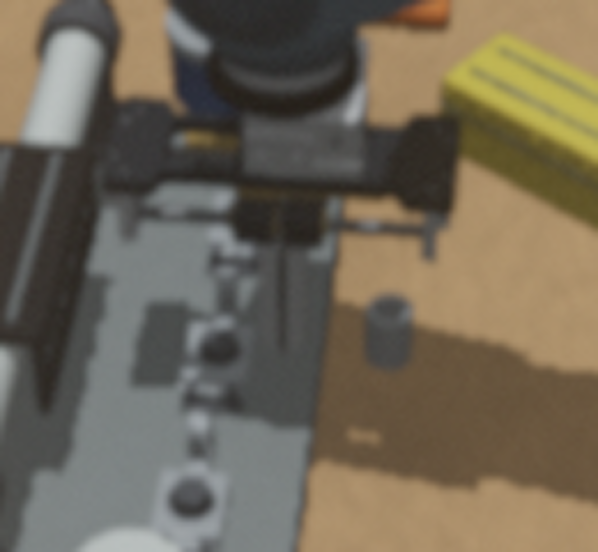

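```bash

python3 - <<'E'
from h import *
im=robot.read_camera("side")["pixels"].astype(int).sum(2)//3
print("cols 308..336");print(im[180:224,308:337])
E
```

```text
cols 308..336
[[148 133 100 ...  89  94  92]
 [152 143 114 ... 108 118 118]
 [141 142 127 ... 116 129 130]
 ...
 [122 121 118 ...  81  82  83]
 [125 127 125 ...  81  83  88]
 [126 127 127 ...  81  91 102]]
```

```bash

python3 - <<'E'
from h import *
im=robot.read_camera("side")["pixels"].astype(int).sum(2)//3
for r in range(182,224): print(r,*[f"{v:3d}" for v in im[r,308:337]])
E
```

```text
182 141 142 128 103  87  81  69  57  49  49  52  57  58  51  43  44  42  41  40  43  48  69  98 112 102  98 116 128 131
183 128 142 140 128 120 116  99  78  67  64  68  67  64  57  55  57  56  55  56  65  70  85 110 115  99  95 117 131 133
184 124 140 139 133 132 130 114  91  78  76  76  75  65  60  64  70  69  67  75  91 101 108 118 117  97  95 117 131 133
185 108 120 117 114 116 118 104  86  78  79  79  76  68  61  69  77  78  75  85 102 113 116 118 114  93  94 117 131 134
186  82  89  88  87  88  89  80  70  75  77  79  74  64  59  70  77  80  78  81  94 103 103 104  98  84  92 119 131 135
187  89  92  90  83  79  76  69  64  72  77  79  75  64  59  69  78  80  79  76  80  83  83  84  81  79  98 122 132 135
188 113 117 110  94  83  78  72  67  74  80  80  75  63  60  69  77  79  76  74  74  75  75  73  74  83 108 127 134 135
189 116 119 110  93  88  87  84  80  80  79  79  74  65  58  70  77  79  77  74  74  74  74  73  72  86 117 132 133 135
190 103 101  99  92  99 106 106  97  89  83  80  74  63  58  69  76  80  78  76  72  73  74  71  71  87 117 132 134 135
191  92  89  89  97 
[... 3239 characters left out ...]
  63  70  75  75  75  74  73  75  76  74  75  75  76  76  75  70  68  76  80  81  81  82  82  82  82
219  84  79  74  69  71  75  76  75  76  76  75  75  74  75  74  75  76  75  75  70  68  75  79  81  82  81  82  82  82
220 106 103  98  94  91  88  87  88  85  81  76  75  74  74  75  75  75  75  73  69  69  75  80  80  81  79  83  82  82
221 122 122 119 115 112 110 109 110 104  97  88  81  77  76  77  76  76  76  74  67  70  76  79  79  81  81  81  82  83
222 126 126 125 123 124 125 125 123 120 115 107  96  89  87  86  87  87  87  84  75  72  76  78  80  80  80  81  86  87
223 125 126 127 127 127 128 128 128 126 125 119 113 109 107 108 109 108 109 106  88  76  78  77  80  79  81  82  90 102
```

```bash
cat > snap.py <<'E'
import sys,cv2
from h import *
cv2.imwrite(sys.argv[1],robot.read_camera("side")["pixels"][:,:,::-1]);where(M)
E
python3 -m jog '[[1,[0,0,-30],0],[1,[0,0,-30],0],[1,[0,0,0],0]]' >/dev/null; python3 snap.py pics/g1.png
python3 -m jog '[[0.5,[0,0,0],0],[0.5,[0,0,0],0],[0.5,[0,0,0],0],[0.5,[0,0,0],0]]'>/dev/null; python3 snap.py pics/g2.png
python3 -m jog '[[0,[0,0,0],0],[0,[0,0,0],0],[0,[0,0,0],0],[0,[0,0,0],0]]' >/dev/null; python3 snap.py pics/g3.png
python3 - <<'E'
from h import *
import cv2
I=[cv2.resize(cv2.imread(f"pics/g{k}.png")[120:245,265:380],None,fx=3.4,fy=4.2,interpolation=cv2.INTER_CUBIC) for k in(1,2,3)]
I=[i*1.0 for i in I];o=np.hstack([np.clip(i*1.6,0,255)[:,60:320] for i in I]);print(o.shape)
p=np.r_[robot.get_obs()["tcp_pos"]]
for d in (-47,0,47):
  for z in(0,15,30): print(d,z,proj("side",p+[d,8,z]).round(1), ((proj("side",p+[d,8,z])-[265,120])*[3.4,4.2]-[60,0]).round())
cv2.imwrite("pics/open.png",o[:, :800].astype(np.uint8))
E
```

```text
t 15.03 mount x,y,z -36.4 0.2 81.1 turn needed 0.001 F [-0.1 -0.2 -0.5] w 0.8 ff 0.0 j6 -0.23
t 15.57 mount x,y,z -37.1 0.4 80.3 turn needed 0.001 F [ 0.3 -0.3  0.4] w 40.7 ff 0.0 j6 -0.23
t 16.12 mount x,y,z -37.0 0.3 80.6 turn needed 0.001 F [0.5 0.4 0.5] w 85.0 ff 0.0 j6 -0.23
(525, 780, 3)
-47 0 [[340.4 198.1]] [[196. 328.]]
-47 15 [[340.6 193.8]] [[197. 310.]]
-47 30 [[340.7 189.3]] [[197. 291.]]
0 0 [[321.4 197.6]] [[132. 326.]]
0 15 [[321.3 193.2]] [[132. 307.]]
0 30 [[321.3 188.7]] [[131. 289.]]
47 0 [[302.4 197. ]] [[ 67. 323.]]
47 15 [[302.2 192.6]] [[ 66. 305.]]
47 30 [[302.  188.2]] [[ 66. 286.]]
```

View pics/open.png

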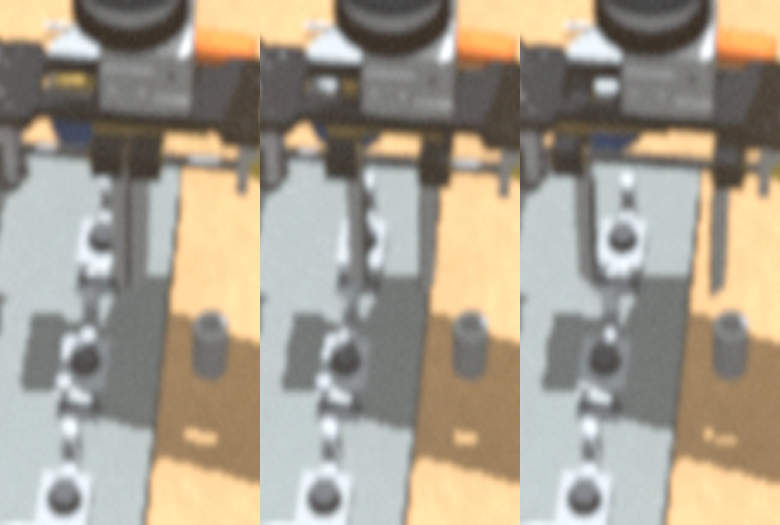

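The composite shows closed, half-open and open fingers at one pose. In all three the tips end at row ~290, where the reported TCP projects to ~326. The columns agree. So the real tip stands about 30 mm above the reported z, whatever the opening, which is also why nothing was touched at reported z=20. I'll tap b with that offset, stepping down carefully.

```bash

python3 -m jog '[[1,[0,17,0],0],[1,[0,17,0],0],[1,[0,0,20],0],[1,[0,0,20],0],[1,[0,0,10],0],[1,[0,0,2],0],[1,[0,0,0],0]]'
python3 -c "from h import *;where(M)"
python3 -m jog '[[1,[0,0,2],0],[1,[0,0,0],0]]'
python3 -m jog '[[1,[0,0,1],0],[1,[0,0,0],0]]'
```

```text
clock: 17.0
tcp_pos: [477.5, -14.1, 29.1]
tcp_rot: [0.0, 0.727, 0.687, 0.0]
force: [0.2, -0.1, 0.3]
gripper_width: 21.8
finger_force: 0.0
t 17.0 mount x,y,z -2.5 0.3 29.1 turn needed 0.001 F [ 0.2 -0.1  0.3] w 21.8 ff 0.0 j6 -0.21
clock: 17.25
tcp_pos: [477.3, -14.0, 26.9]
tcp_rot: [0.0, 0.727, 0.687, 0.0]
force: [0.7, 0.4, -0.1]
gripper_width: 2.2
finger_force: 0.0
clock: 17.5
tcp_pos: [477.0, -14.0, 25.5]
tcp_rot: [-0.0, 0.727, 0.687, -0.0]
force: [-0.5, 0.2, 0.7]
gripper_width: 0.8
finger_force: 0.0
```

```bash

python3 -m jog '[[1,[0,0,1],0],[1,[0,0,0],0]]'
python3 -m jog '[[1,[0,0,1],0],[1,[0,0,0],0]]'
python3 -m jog '[[1,[0,0,1],0],[1,[0,0,0],0]]'
```

```text
clock: 17.75
tcp_pos: [477.0, -13.9, 24.5]
tcp_rot: [-0.0, 0.727, 0.687, -0.0]
force: [-0.0, 0.2, -0.3]
gripper_width: 0.2
finger_force: 0.0
clock: 18.0
tcp_pos: [476.9, -13.9, 23.5]
tcp_rot: [-0.0, 0.727, 0.687, -0.0]
force: [-0.1, 0.3, 0.1]
gripper_width: 0.2
finger_force: 0.0
clock: 18.25
tcp_pos: [476.9, -13.9, 22.5]
tcp_rot: [-0.0, 0.727, 0.687, -0.0]
force: [-0.1, -0.8, -0.1]
gripper_width: 0.7
finger_force: 0.0
```

```bash

python3 -m jog '[[1,[0,0,1],0],[1,[0,0,0],0]]'
python3 -m jog '[[1,[0,0,1],0],[1,[0,0,0],0]]'
python3 -m jog '[[1,[0,0,1],0],[1,[0,0,0],0]]'
```

```text
clock: 18.5
tcp_pos: [476.9, -13.9, 21.5]
tcp_rot: [-0.0, 0.727, 0.687, -0.0]
force: [-0.5, -1.4, 0.2]
gripper_width: 0.3
finger_force: 0.0
clock: 18.75
tcp_pos: [477.1, -14.0, 21.1]
tcp_rot: [-0.0, 0.727, 0.687, -0.0]
force: [-1.8, 0.4, 4.4]
gripper_width: 0.4
finger_force: 2.4
clock: 19.0
tcp_pos: [477.1, -14.0, 21.0]
tcp_rot: [-0.0, 0.727, 0.687, -0.0]
force: [-4.7, 0.4, 12.2]
gripper_width: 0.4
finger_force: 6.1
```

```bash
python3 - <<'E'
from h import *
im=robot.read_camera("side")["pixels"].astype(int).sum(2)//3
where(M);p=robot.get_obs()["tcp_pos"];print(proj("side",np.r_[p]+[0,8,0]),proj("side",np.r_[p]+[0,8,30]))
for r in range(186,216): print(r,*[f"{v:3d}" for v in im[r,294:324]])
E
```

```text
t 19.05 mount x,y,z -2.9 0.4 21.0 turn needed 0.001 F [-5.8  1.3 12.2] w 0.1 ff 6.11 j6 -0.21
[[308.228613   213.18024673]] [[307.94531003 204.98868389]]
186 126 126 127 128 127 127 126 119 101  84  77  74  64  57  71  76  79  77  73  64  59  53  58  65  78  93 103 107 115 119
187 127 127 128 128 127 127 126 120 101  85  79  74  64  59  69  78  78  77  72  63  53  48  52  60  72  78  83  88  97 102
188 127 128 129 128 127 126 126 120 103  86  79  74  62  54  68  77  80  76  70  62  55  51  52  59  70  72  74  76  79  81
189 127 128 129 128 127 127 127 120 103  86  79  74  63  57  68  76  77  77  72  65  58  55  57  63  70  74  74  75  73  74
190 128 129 128 127 128 128 126 120 105  87  80  75  64  57  69  77  78  78  73  69  66  66  66  70  72  75  74  73  74  74
191 129 128 128 128 128 126 126 121 103  86  78  75  64  58  69  77  77  77  74  72  72  72  71  73  74  74  75  74  73  73
192 128 127 128 128 127 127 125 118 100  83  80  75  65  59  69  78  80  75  74  72  74  73  73  73  74  75  73  74  75  74
193 127 126 128 127 127 126 121 108  92  81  79  75  67  60  68  76  78  77  7
[... 2073 characters left out ...]
  88  86  83  82  82  85  89  90  89  84  77  75  73  75  75  73  74  75  76  73
211  75  75  73  74  77  81  85  89  89  90  90  90  89  89  91  91  92  90  87  84  78  74  76  75  75  75  74  74  73  74
212  75  74  74  75  76  78  79  77  80  86  91  91  93  92  92  88  87  85  84  80  77  74  75  74  75  74  74  73  75  74
213  75  75  75  76  77  77  73  67  74  84  91  92  90  91  87  80  77  76  77  75  75  74  75  74  74  75  75  73  76  75
214  76  75  75  76  77  77  67  61  69  81  87  89  89  91  86  74  66  68  73  73  74  74  75  75  73  75  75  77  82  85
215  80  77  76  76  75  71  60  56  64  73  79  79  84  84  80  68  60  64  71  72  74  73  74  76  73  74  75  82  91  97
```

Head b resisted with 12 N at reported z=21 without giving, so b is tight. The contact also fixes the z offset at 30 mm, with head b at 51 mm. Bolt a is next.

```bash

python3 -m jog '[[1,[0,0,-30],0],[1,[-55,0,0],0],[1,[-55,0,0],0],[1,[0,0,22],0],[1,[0,0,4],0],[1,[0,0,0],0]]'
python3 -m jog '[[1,[0,0,1],0],[1,[0,0,1],0],[1,[0,0,0],0]]'
python3 -m jog '[[1,[0,0,1],0],[1,[0,0,1],0],[1,[0,0,0],0]]'
python3 -c "from h import *;where(M)"
```

```text
clock: 19.8
tcp_pos: [470.6, -123.2, 23.4]
tcp_rot: [-0.0, 0.726, 0.687, -0.0]
force: [0.5, -0.3, 0.4]
gripper_width: 0.2
finger_force: 0.0
clock: 20.18
tcp_pos: [471.1, -123.6, 21.8]
tcp_rot: [0.0, 0.726, 0.687, 0.0]
force: [0.2, -0.2, -1.4]
gripper_width: 0.8
finger_force: 0.0
clock: 20.55
tcp_pos: [471.2, -123.8, 21.0]
tcp_rot: [-0.0, 0.727, 0.687, -0.0]
force: [-3.7, 2.7, 10.9]
gripper_width: 0.9
finger_force: 5.6
t 20.55 mount x,y,z -2.6 -109.6 21.0 turn needed 0.001 F [-3.7  2.7 10.9] w 0.9 ff 5.6 j6 -0.43
```

Bolt a is tight too (11 N at the same height), so c should be the loose one.

```bash

python3 -m jog '[[1,[0,0,-30],0],[1,[55,0,0],0],[1,[55,0,0],0],[1,[55,0,0],0],[1,[55,0,0],0],[1,[0,0,22],0],[1,[0,0,4],0],[1,[0,0,0],0]]'
python3 -m jog '[[1,[0,0,1],0],[1,[0,0,1],0],[1,[0,0,1],0],[1,[0,0,0],0]]'
python3 -c "from h import *;where(M)"
python3 -m jog '[[1,[0,0,1],0],[1,[0,0,1],0],[1,[0,0,0],0]]'
python3 -c "from h import *;where(M)"
```

```text
clock: 21.55
tcp_pos: [483.1, 95.4, 23.5]
tcp_rot: [-0.0, 0.727, 0.687, -0.0]
force: [-0.3, -0.1, -0.5]
gripper_width: 0.6
finger_force: 0.0
clock: 22.05
tcp_pos: [483.6, 95.6, 20.9]
tcp_rot: [0.0, 0.727, 0.687, 0.0]
force: [0.2, -1.4, 1.8]
gripper_width: 0.6
finger_force: 0.6
t 22.05 mount x,y,z -2.7 110.1 20.9 turn needed 0.001 F [ 0.2 -1.4  1.8] w 0.6 ff 0.6 j6 0.02
clock: 22.42
tcp_pos: [483.4, 95.9, 18.6]
tcp_rot: [0.0, 0.727, 0.687, 0.0]
force: [0.9, -0.7, 1.9]
gripper_width: 0.4
finger_force: 0.6
t 22.43 mount x,y,z -2.9 110.4 18.6 turn needed 0.001 F [ 0.9 -0.7  1.9] w 0.4 ff 0.63 j6 0.02
```

```bash

python3 -m jog '[[1,[0,0,1],0],[1,[0,0,1],0],[1,[0,0,0],0]]'
python3 -m jog '[[1,[0,0,1],0],[1,[0,0,0],0]]'
python3 -c "from h import *;where(M)"
```

```text
clock: 22.8
tcp_pos: [483.2, 95.9, 16.5]
tcp_rot: [-0.0, 0.727, 0.687, 0.0]
force: [0.6, 0.3, 1.8]
gripper_width: 0.2
finger_force: 0.6
clock: 23.05
tcp_pos: [483.2, 96.0, 16.3]
tcp_rot: [-0.0, 0.727, 0.687, -0.0]
force: [-2.8, -0.2, 7.4]
gripper_width: 0.4
finger_force: 3.8
t 23.05 mount x,y,z -3.1 110.5 16.3 turn needed 0.001 F [-2.8 -0.2  7.4] w 0.4 ff 3.81 j6 0.02
```

Bolt c slid from 21 to 16.3 under ~1.9 N and then bottomed, so c is the loose one. Next I'll pinch its tab, 36 mm to -y of the bolt.

```bash

python3 -m jog '[[1,[0,0,-34],0],[0.65,[-18,1.5,0],0],[0.65,[-18,1.5,0],0],[0.65,[0,0,0],0],[0.65,[0,0,0],0]]' 8
python3 - <<'E'
from h import *
where(M)
im=robot.read_camera("side")["pixels"]
import cv2;cv2.imwrite("pics/pre.png",im[:,:,::-1])
p=np.r_[robot.get_obs()["tcp_pos"]]+[0,8,30];print(proj("side",p),proj("side",Mw(M,(0,74,63))))
g=im.astype(int).sum(2)//3
for r in range(198,232): print(r,*[f"{v:3d}" for v in g[r,290:320]])
E
```

```text
clock: 23.68
tcp_pos: [483.6, 60.2, 49.1]
tcp_rot: [-0.001, 0.727, 0.687, -0.0]
force: [0.5, 0.3, 0.1]
gripper_width: 32.6
finger_force: 0.0
t 23.68 mount x,y,z -0.6 74.8 49.1 turn needed 0.001 F [0.5 0.3 0.1] w 32.6 ff 0.0 j6 -0.05
[[302.7751379  218.93947683]] [[303.06384161 220.78006623]]
198  87  81  79  73  58  75 110 126 129 128 128 128 129 130 129 130 131 129 115  91  80  78  78  78  82 100 117 122 125 126
199  88  82  79  72  60  75 108 126 128 128 129 132 135 136 136 135 139 141 127  98  80  80  79  78  84 105 120 125 127 127
200  89  82  81  73  60  76 109 125 128 127 132 138 145 145 142 137 136 133 118  91  78  78  80  78  84 105 122 126 126 127
201  90  82  79  72  61  74 108 124 128 128 132 140 146 145 132 121 111 106  92  77  75  78  80  78  85 106 122 127 128 128
202  92  84  80  73  60  71 102 121 127 127 126 128 128 122 104  87  76  72  67  65  72  80  81  77  84 105 119 127 128 127
203  91  81  80  75  62  67  98 119 126 126 121 111 102  91  72  59  55  57  56  61  72  78  81  77  79  98 117 126 127 128
204  92  82  80  74  62  64  91 113 120 119 113 102  86  70  56
[... 2708 characters left out ...]
  72  71  73  74  77  74  73  76  74  76  76  76  75  74  76  74  75  76  76  76
227 101  82  78  77  78  76  76  78  77  74  72  69  70  72  78  75  77  74  76  76  77  77  77  76  76  76  76  76  76  75
228  99  81  77  76  77  77  76  75  77  75  74  74  71  72  76  77  77  77  77  78  77  77  76  76  76  78  77  76  75  75
229  90  80  77  77  78  78  78  77  76  77  76  79  78  80  80  80  79  78  77  76  76  77  78  76  77  78  77  76  76  74
230  81  78  76  77  77  78  78  78  79  80  80  84  87  89  86  80  77  78  77  76  77  77  76  76  76  77  77  75  77  75
231  78  77  76  77  79  81  83  83  81  83  85  90  93  94  91  83  79  78  78  76  78  76  77  76  76  75  77  76  77  77
```

The tab (col 302, row 222) is centred between the fingers (inner edges at about cols 295 and 309.5). I'll lower and pinch.

```bash

python3 -m jog '[[0.65,[-0.5,0.5,15],0],[0.65,[0,0,12],0],[0.65,[0,0,4],0],[0.65,[0,0,0],0]]'
python3 -m jog '[[1,[0,0,0],0],[1,[0,0,0],0],[1,[0,0,0],0],[1,[0,0,0],0]]' 8
python3 -c "from h import *;where(M)"
```

```text
clock: 24.22
tcp_pos: [484.2, 59.3, 17.9]
tcp_rot: [-0.0, 0.727, 0.687, -0.0]
force: [-1.0, 0.8, 0.4]
gripper_width: 32.7
finger_force: 0.0
clock: 24.72
tcp_pos: [484.0, 59.2, 18.6]
tcp_rot: [-0.0, 0.727, 0.687, -0.001]
force: [-3.8, -1.0, 3.8]
gripper_width: 10.0
finger_force: 8.0
t 24.73 mount x,y,z -0.2 73.8 18.6 turn needed 0.001 F [-3.8 -1.   3.8] w 10.0 ff 8.0 j6 -0.06
```

```bash

python3 -m jog '[[1,[2.5,0,-7.4],0],[1,[3.3,0,-7.2],0],[1,[4.2,0,-6.6],0],[1,[4.9,0,-6.2],0],[1,[0,0,0],0]]'
python3 -c "from h import *;where(M)"
```

```text
clock: 25.35
tcp_pos: [485.0, 74.7, 46.4]
tcp_rot: [-0.0, 0.726, 0.687, -0.0]
force: [-4.9, -0.5, 1.8]
gripper_width: 10.0
finger_force: 8.0
t 25.35 mount x,y,z -0.1 89.4 46.4 turn needed 0.002 F [-4.9 -0.5  1.8] w 10.0 ff 8.0 j6 -0.02
```

```bash

python3 -m jog '[[1,[5.5,0,-5.6],0],[1,[6.2,0,-4.9],0],[1,[6.6,0,-4.1],0],[1,[7.1,0,-3.4],0],[1,[7.5,0,-2.5],0],[1,[7.7,0,-1.7],0],[1,[0,0,0],0],[1,[0,0,0],0],[1,[0,0,0],0],[1,[0,0,0],0]]'
python3 - <<'E'
from h import *
import cv2
where(M)
s=robot.read_camera("side")["pixels"];t=robot.read_camera("top")["pixels"]
a=cv2.resize(s[120:260,235:350],None,fx=4,fy=4,interpolation=cv2.INTER_CUBIC);b=cv2.resize(t[150:230,270:410],None,fx=2.4,fy=2.4,interpolation=cv2.INTER_CUBIC)
o=np.zeros((560,800,3),np.uint8);o[:,:460]=a;o[:192,460:796]=b
cv2.imwrite("pics/fin.png",np.clip(o[:,:,::-1]*1.4,0,255).astype(np.uint8))
E
```

```text
clock: 26.6
tcp_pos: [487.5, 115.5, 68.6]
tcp_rot: [-0.001, 0.727, 0.687, 0.0]
force: [-4.2, 0.6, 1.9]
gripper_width: 9.7
finger_force: 8.0
t 26.6 mount x,y,z 0.1 130.2 68.6 turn needed 0.001 F [-4.2  0.6  1.9] w 9.7 ff 8.0 j6 0.06
```

View pics/fin.png

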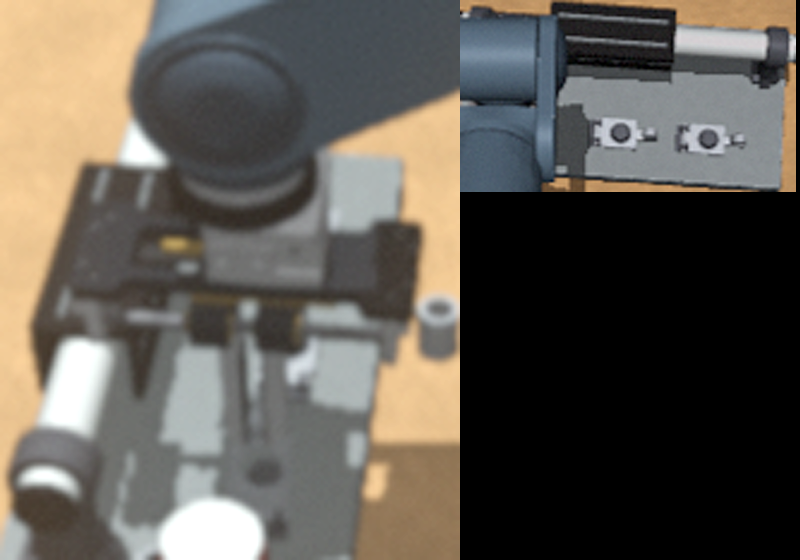

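The fingers still hold tab c (opening 9.7 mm, 8 N) after following the hinge arc to about 1.15 rad. In the side inset head c (265,470) lies uncovered. In the top inset caps a and b are shut and the pad still lies over the bar. I'm handing in.

```bash
python3 -c "
from bench import robot
print(robot.job_done())"
```

```text
the job is handed in; nothing more can be done
None
```

I draped the pad over the bar, found bolt c loose (a and b held firm under the tap), and handed the job in at about 27 s with c's cap pinched open at about 1.15 rad; the hand-in returned no verdict.

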